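# Close the water filter and hold its service key turned

## Robot

A 7-joint arm with a two-finger parallel gripper is mounted at the origin on a cart in front of the work surface, level with it; the furniture and walls round the work are solid. World frame = base frame: x ahead of the robot, y to its left, z up, the work surface at z = 0. Lengths are in m, angles in degrees, forces in N, time in s.
With the tool pointing down it reaches from about 0.425 to 0.875 m from the base axis. Payload 4.7 kg.
Tool frame: the origin (TCP) lies at the very end of the fingers, on their centre line; the grasp point (between the pads) lies 19 mm behind it (pinch_z is the distance from the TCP to the grasp point, in m); z points along the fingers, y is the direction in which the jaws open and shut (so a half turn about z gives the same grasp; the last joint's range is limited). The gripper opens to 87 mm and grips with 3 to 60 N. Pads are 19 mm wide; open, the fingers measure 117 mm over their backs; the gripper's body (75 mm by 190 mm) begins 51 mm behind the grasp point.
Start: joints at [-65.942, 18.392, -4.016, 83.108, 1.295, 78.541, -3.26], TCP at [0.257, 0.597, 0.223] pointing down, gripper open.
Joint ranges: [-163.93, 163.93], [-17.29, 119.83], [-79.2, 71.16], [3.27, 140.29], [-89.18, 269.18], [5.43, 117.66], [-154.24, 154.24]. Speed limits (degrees/s): [147.25, 147.25, 180, 180, 180, 180, 180].

## Interface

Orientations are given as [roll, pitch, yaw] about the fixed x, y, z axes, in that order (R = Rz(yaw) Ry(pitch) Rx(roll)).
In Python, from cell import get_obs, read_camera, camera_params, sign_off, pinch_z gives the robot as it stands.
- The arm moves only by the shell command python3 -m handwheel 'ROWS' [FORCE]. ROWS is JSON, a list of rows, each a list of 5 numbers: the finger opening in m, from 0 to 0.087, then the shift along the tool's x, y, z in m, then the turn about the tool's z in rad. In form: [[jaw, tx, ty, tz, twist], ...]. A call has 1 to 20 rows; each row is the pose to reach, as a shift and turn from the pose commanded when the call began, along the tool's axes at that moment; what a row does not reach only later rows make up. A row lasts 1/10 s, in which the tool goes at most 50 mm and 8.59 degrees, less where a joint would pass 70% of its speed; a pose out of reach is approached as far as the arm can. A call with a gripper value outside its range is refused whole. The fingers move at their own pace and stop on an object; FORCE is the grip in N (left out, the last holds). Time passes only in rows, so rows that repeat a pose let the fingers close. It gives the time, the measured TCP pose, the force and the opening at its end, in the units of the state.
- get_obs(): the state, without advancing time (a new reading comes with each control period).
- read_camera(name): name is "side" or "top" or "wrist"; returns the picture (480x640x3 uint8, blue, green, red); there is no depth.
- camera_params(name): a dict with "camera_matrix" (3x3 intrinsics, pixels), "R" (3x3) and "t" (3): a world point X has camera coordinates R X + t. Camera axes: x right, y down, z forward; pixel columns grow to the right and rows downward; lengths in m; the calibration is good to about 2 mm. A picture is of the moment at which its call begins: read the wrist's pose just before it. camera_params takes no time and is no camera call; for the wrist camera it gives the pose at the moment of the call.
- sign_off(): hands the job in, once; it reports no verdict.
The state is a dict: "time_s": time; "qpos": joint angles; "joint_velocities": joint speeds; "effort": joint torques, N m; "tool_pos": TCP position; "tool_rot": TCP orientation; "force": force on the tool from outside, world axes, zero at the start; "wrist_torque": the same for the moment, N m; "grip_width": finger opening in m.
Only numpy, scipy, OpenCV 4.12 (cv2) and the standard library are available. Lean on these libraries where they do the work, as an engineer would, in place of code of your own. Each camera call takes 0.05 s, during which the arm holds its last target.

## Task

A fresh cartridge has just gone into the countertop water filter. Turn the filter's closing collar clockwise all the way to its locked mark, which swings the tab off the keyhole; then take the service key from its wooden stand, push it fully home in the key switch (rock it a little if the sticky pins stop it) and turn it a quarter turn clockwise. The switch springs back, so finish with the key still gripped and held turned, and leave the other things on the worktop where they are.

Things in the scene. Friction and masses are not known exactly. Their poses are not given: they have to be found in the camera images.
- filter_unit: Countertop water filter, fixed: white casing 190 x 190 mm with rounded edges, flat deck 100 mm above the worktop. Origin: centre of its underside; x to its back, y to its left, z up. On the deck's centre line: the black collar, its axis 30 mm behind the origin, and the round steel key switch, 42 mm in front of it. A steel spout at the rear right corner, 157 mm high, reaches out to the right.
- collar_axis (a point): Point on the collar's vertical axis, 25 mm above the deck; axes as the filter's. The collar is a black ribbed ring, 62 mm across, 5 to 35 mm above the deck, that turns on the deck and cannot come off. Pinch it across its diameter about here. It turns against plain friction (about 0.12 N m) and stays where it is left.
- collar (a joint): Angle of the closing collar, rad: 0 = open stop, 1.1 = locked stop (white line on its tab points at the locked mark). It grows clockwise seen from above and starts between 0 and 0.2. At 0.1 the tab points along the filter's -x, straight over the keyhole; until it is swung away the key cannot go in.
- collar_tab (a point): Top of the collar's flat tab, 69 mm from the collar axis. The tab is 26 mm wide, 4 mm thick (6 to 10 mm above the deck) and reaches from the collar's foot to 82 mm from the axis.
- locked_mark (a point): Locked mark: a raised black bar, 12 x 4 x 2 mm, on the deck towards its left edge, 88 mm from the collar axis. (A small raised ring near the deck's front edge is the open mark.)
- lock_seat (a point): Centre of the keyhole in the top face of the key switch's steel bezel, 104 mm above the worktop, 72 mm in front of the collar axis; axes as the filter's. The hole goes straight down: round, 13 mm wide, with two notches 6 mm wide for the key's lugs, on the filter's front (-x) and back (+x) sides. The notched part is 12 mm deep; below it the lugs are free to turn.
- pins (a point): Centre of the keyhole 7 mm below the bezel's top. Two pairs of small sprung pins here (5 and 9 mm down) press on the key's barrel from the sides: pushing it past them takes up to about 12 N, and rocking the key about its axis by up to 0.1 rad while pushing helps. When the key is home they rest in its waist.
- switch_rotor (a joint): Angle of the part inside the switch that the key's lugs carry round, rad: 0 = rest, 1.6 = stop; it grows clockwise seen from above. The lugs have about 0.15 rad of play in it. A spring drives it back towards 0 (about 0.06 N m at the quarter turn).
- service_key: Service key, loose, about 50 g, standing nose down in the wooden stand at the start. Origin: tip of its nose; z along the barrel to the head. Tapered nose 6 mm long, 5 mm wide at the tip; steel barrel 10 mm across (waist of 8 mm at z = 19 to 27) up to z = 30 mm; shoulder 26 mm across, z = 30 to 33; flat black head z = 33 to 71 mm, 30 mm wide along x, 10 mm thick along y.
- key_lug (a point): Outer face of one of the key's two opposite lugs, on the barrel's -x and +x sides: 4 mm wide, outer face 9 mm from the axis, z = 8 to 16 mm above the nose, lower end narrowed to 2 mm. Axes as the key's. The key goes in with its x axis along the filter's x, either way round, and can turn only when 28 mm or more of it are in.
- key_shoulder (a point): Centre of the underside of the key's shoulder, 30 mm above the nose; axes as the key's. The key is home when the shoulder sits on the bezel.
- key_grip (a point): Middle of the key's head, 56 mm above the nose; axes as the key's. Pinch the head here across its 10 mm thickness (along the key's y).
- key_stand: Wooden stand for the key, fixed, 62 x 52 mm, 40 mm high. Origin: centre of its underside. The key hangs by its shoulder in an upright slot, 21 x 14 mm, in the middle; lift it straight up by 35 mm or more to free it.
- kitchen_timer: Bystander: round kitchen timer, 70 mm across, 62 mm high. Origin: centre of its underside.
- house_keys: Bystander: bunch of house keys lying flat, 91 x 119 x 8 mm; not the service key.
- old_cartridge: Bystander: the used filter cartridge, a white cylinder 52 mm across and 140 mm high, standing. Origin: centre of its underside.
- mug_c: Bystander: white mug, 87 x 116 x 88 mm. Origin: centre of its underside.
- rice_bowl: Bystander: white bowl 115 mm across, 51 mm high. Origin: centre of its underside.

How it is judged (in metres and radians):
On the way, in this order (a step that is already met when the one before it is completed fails the run):
1. the collar is turned to its locked mark (value of joint collar above 1 rad), for 0.2 s.
2. the key is fully home in the switch (z of key_shoulder in the frame of lock_seat below 0.003 m and horizontal distance between key_shoulder and lock_seat below 0.004 m), for 0.1 s.
At the end, for the whole second after the job is handed in: The collar is within 0.1 rad of its locked stop; the key is in the switch with its shoulder within 3 mm of the bezel, within 4 mm of the keyhole's centre and upright within 0.15 rad; the switch is turned by more than 1.25 rad (about 72 degrees) and the fingers still grip the key (all of step 2 and value of joint collar above 1 rad and value of joint switch_rotor above 1.25 rad and angle between service_key's own z axis and vertical below 0.15 rad and contact force between the fingers and service_key above 1 N); the arm keeps its last pose, push and grip.
It fails at once if a bystander is pushed more than 30 mm or knocked over (distance of any of kitchen_timer, house_keys, old_cartridge, mug_c, rice_bowl from where it was at the start of the episode above 0.03 m).
It also fails if it takes over 72 s, if anything falls off the work surface, if the arm or the gripper's body presses on something with over 40 N, if the wrist force passes 120 N, or if a joint passes its speed limit or range.

## Working session

There is one attempt and no reset: what is moved stays moved. The work goes in short steps, Python scripts to look and compute and a shell command to move; the robot and the scene stay as the last step left them, time stands still between calls to the robot, and variables do not carry over. Pictures are saved under pics/ and viewed, and the job is handed in when it is done.

```bash
mkdir -p pics; ls
cat > h.py <<'E'
import numpy as np, cv2
from cell import *
def snap(n,f):
    im=read_camera(n); cv2.imwrite('pics/'+f,im); return im
E
python3 - <<'E'
from h import *
o=get_obs(); print(o['time_s'],o['tool_pos'],o['tool_rot'],o['grip_width'],o['force'],pinch_z)
for n in ('top','side','wrist'):
    p=camera_params(n); print(n,np.round(p['camera_matrix'],1).tolist(),np.round(p['R'],3).tolist(),np.round(p['t'],3).tolist())
    snap(n,n+'0.png')
E
```

```text
pics
0.0 [0.25642833 0.59667577 0.22145691] [-1.79889981e+02  6.44031894e-03  1.56750821e+02] 0.08713698904313442 [-0.06281041  0.72973983  0.20005237] 0.0187
top [[588.9, 0.0, 322.8], [0.0, 588.9, 246.3], [0.0, 0.0, 1.0]] [[0.021, -1.0, -0.004], [-0.996, -0.02, -0.089], [0.089, 0.006, -0.996]] [-0.27, 0.552, 1.512]
side [[611.2, 0.0, 324.2], [0.0, 611.2, 231.5], [0.0, 0.0, 1.0]] [[-0.993, -0.121, -0.007], [-0.071, 0.625, -0.777], [0.099, -0.771, -0.629]] [0.53, 0.255, 1.095]
wrist [[343.7, 0.0, 323.0], [0.0, 343.7, 241.9], [0.0, 0.0, 1.0]] [[0.396, 0.918, -0.002], [0.878, -0.378, 0.293], [0.268, -0.118, -0.956]] [-0.649, -0.035, 0.391]
```

View pics/top0.png

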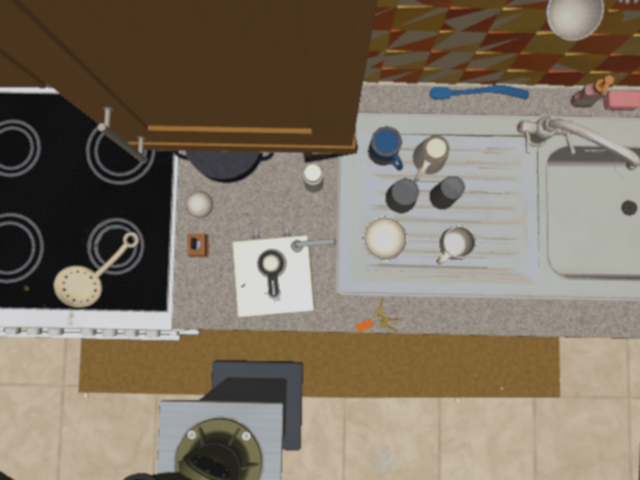

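View pics/side0.png

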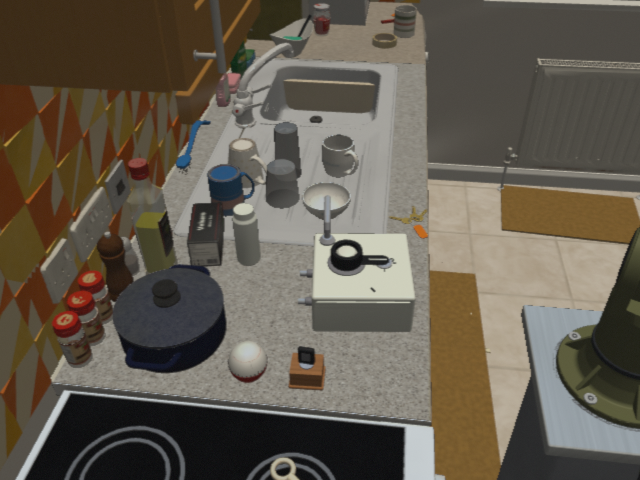

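View pics/wrist0.png

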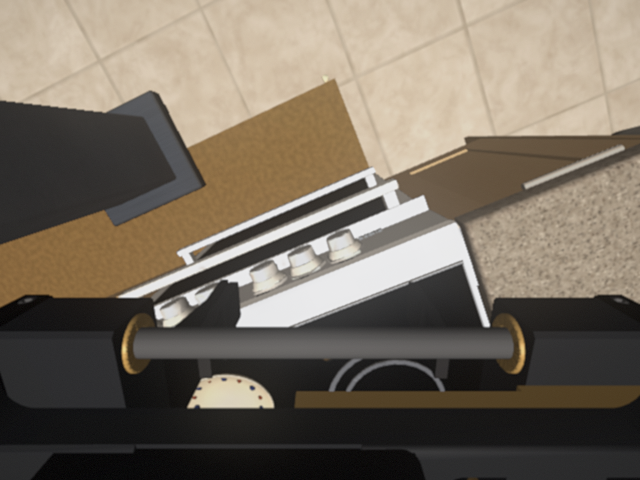

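```bash
cat >> h.py <<'E'
def proj(n,X,p=None):
    p=p or camera_params(n); c=p['R']@np.asarray(X,float)+p['t']; u=p['camera_matrix']@c; return u[:2]/u[2]
def ray(n,uv,z,p=None):
    p=p or camera_params(n); R,t,K=map(np.array,(p['R'],p['t'],p['camera_matrix']))
    C=-R.T@t; d=R.T@np.linalg.solve(K,[uv[0],uv[1],1]); return C+d*(z-C[2])/d[2]
E
python3 - <<'E'
from h import *
for n in('top','side'):
    p=camera_params(n); print(n,'C',(-np.array(p['R']).T@p['t']).round(3))
o=get_obs(); print(proj('top',o['tool_pos']),proj('top',[0,0,0]))
for uv in [(234,241),(309,236),(313,313),(239,317)]: print(ray('top',uv,.1).round(3))
print(ray('top',(271,263),.135).round(3),'key',ray('top',(198,244),.07).round(3))
im=cv2.imread('pics/top0.png')
cv2.imwrite('pics/tz.png',cv2.resize(im[180:340,170:410],None,fx=3.3,fy=3.3,interpolation=cv2.INTER_CUBIC))
im=cv2.imread('pics/side0.png')
cv2.imwrite('pics/sz.png',cv2.resize(im[220:400,220:440],None,fx=3.3,fy=3.3,interpolation=cv2.INTER_CUBIC))
E
```

```text
top C [ 0.421 -0.267  1.554]
side C [0.437 0.749 0.89 ]
[-62.37313773 364.52740776] [217.76497913 461.17589401]
[ 0.559 -0.038  0.1  ]
[ 0.576 -0.224  0.1  ]
[ 0.386 -0.238  0.1  ]
[ 0.372 -0.057  0.1  ]
[ 0.504 -0.135  0.135] key [0.553 0.058 0.07 ]
```

View pics/tz.png

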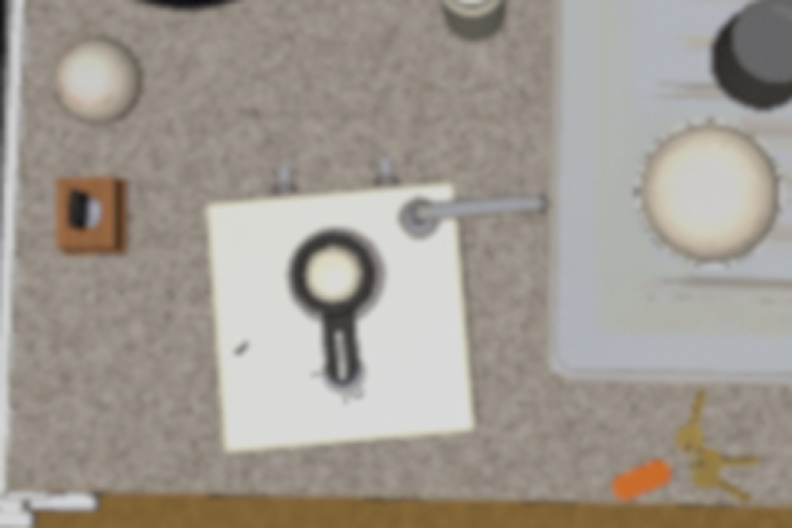

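View pics/sz.png

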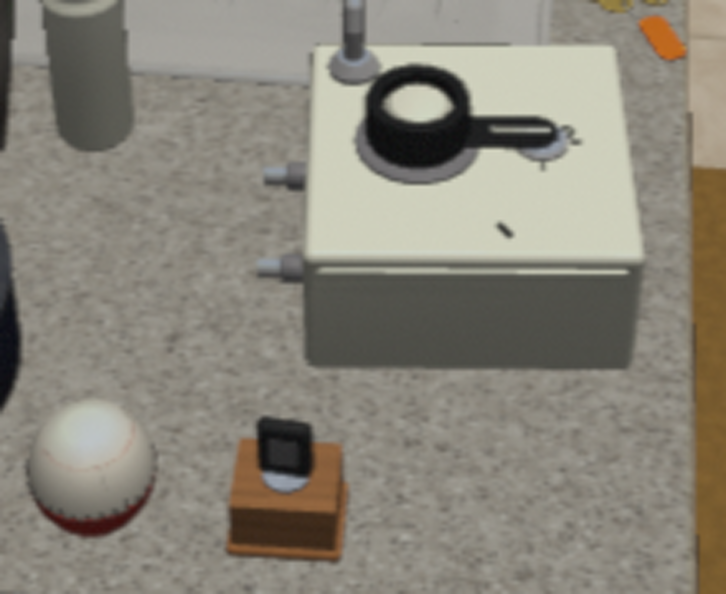

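Run:
```python
from h import *
from scipy.spatial.transform import Rotation as Ro
o=get_obs(); R=Ro.from_euler('xyz',o['tool_rot'],degrees=True).as_matrix()
p=camera_params('wrist'); Rc=np.array(p['R']);C=-Rc.T@p['t']
print('C',C.round(3),'in tool',(R.T@(C-o['tool_pos'])).round(4),'axis in tool',(R.T@Rc[2]).round(3),'xcam',(R.T@Rc[0]).round(3))
# target: above the collar, keep yaw
for tgt in [(0.46,-0.11,0.35),(0.55,0.06,0.25)]:
    print((R.T@(np.array(tgt)-o['tool_pos'])).round(3))
```

```text
C [0.183 0.629 0.383] in tool [ 0.0806  0.0004 -0.1613] axis in tool [-0.292 -0.001  0.956] xcam [-0.001  1.     0.001]
[-0.466 -0.569 -0.127]
[-0.482 -0.377 -0.028]
```

```bash
python3 -m handwheel '[[0.087,-0.516,-0.379,-0.03,-0.49],[0.087,-0.516,-0.379,-0.03,-0.49],[0.087,-0.516,-0.379,-0.03,-0.49],[0.087,-0.516,-0.379,-0.03,-0.49],[0.087,-0.516,-0.379,-0.03,-0.49],[0.087,-0.516,-0.379,-0.03,-0.49],[0.087,-0.516,-0.379,-0.03,-0.49],[0.087,-0.516,-0.379,-0.03,-0.49],[0.087,-0.516,-0.379,-0.03,-0.49],[0.087,-0.516,-0.379,-0.03,-0.49],[0.087,-0.516,-0.379,-0.03,-0.49],[0.087,-0.516,-0.379,-0.03,-0.49],[0.087,-0.516,-0.379,-0.03,-0.49],[0.087,-0.516,-0.379,-0.03,-0.49],[0.087,-0.516,-0.379,-0.03,-0.49],[0.087,-0.516,-0.379,-0.03,-0.49],[0.087,-0.516,-0.379,-0.03,-0.49],[0.087,-0.516,-0.379,-0.03,-0.49]]'
python3 - <<'E'
from h import *
o=get_obs(); print(o['tool_pos'],o['tool_rot'],o['qpos'],o['time_s'])
p=camera_params('wrist'); np.save('p1.npy',p,allow_pickle=True); snap('wrist','w1.png'); print(proj('wrist',o['tool_pos'],p))
E
```

```text
time_s: 1.95
tool_pos: [0.5807, 0.0468, 0.2526]
tool_rot: [180.0, 0.0, -175.0]
force: [0.7, 0.7, -0.0]
grip_width: 0.087
[0.58069784 0.04684878 0.25261056] [ 1.79971094e+02  5.34257354e-04 -1.75030166e+02] [-24.93384184   9.44608425  20.13922179  91.26956087  -3.32005494
  79.86851411  90.50830132] 1.95
[322.68983739 299.52949217]
```

View pics/w1.png

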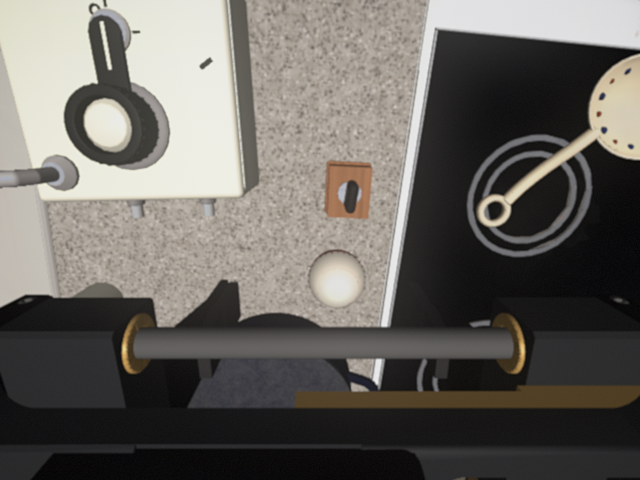

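Run:
```python
from h import *
im=cv2.imread('pics/w1.png')
a=cv2.resize(im[140:240,300:400],None,fx=6,fy=6,interpolation=cv2.INTER_CUBIC)
cv2.imwrite('pics/w1a.png',a)
b=cv2.resize(im[0:210,0:250],None,fx=2.8,fy=2.8,interpolation=cv2.INTER_CUBIC)
cv2.imwrite('pics/w1b.png',b)
```

```text
(no output)
```

View pics/w1a.png

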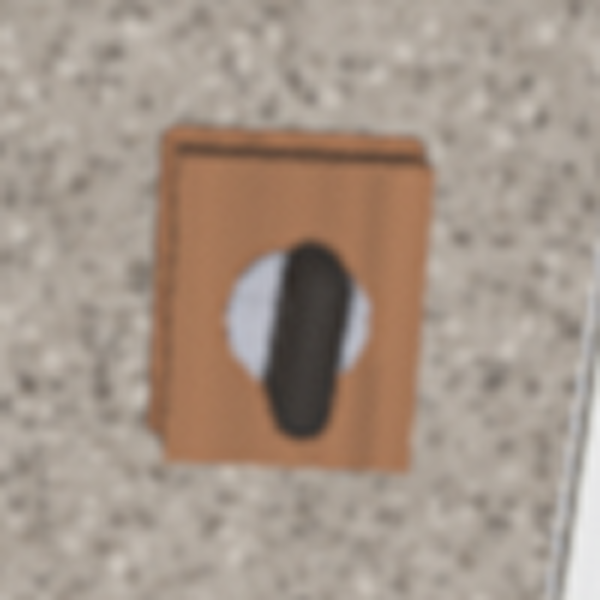

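View pics/w1b.png

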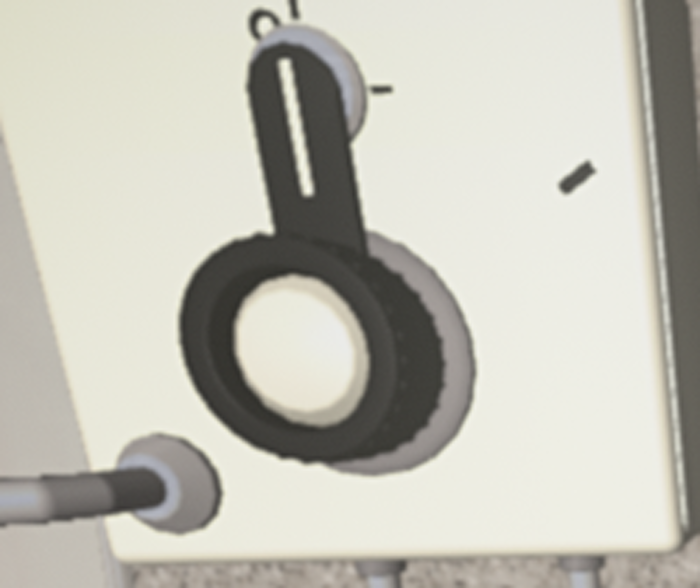

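Run:
```python
from h import *
p=np.load('p1.npy',allow_pickle=True).item()
f=lambda u,v,z: ray('wrist',(300+u/6-.5+.08,140+v/6-.5+.08),z,p)
print('shoulder',f(299,318,.043).round(4))
print('headtop ends',f(312,243,.081).round(4),f(300,437,.081).round(4))
for z in [.076]:
  a,b=f(312,258,z),f(302,425,z); print('len/dir',np.hypot(*(a-b)[:2]),np.degrees(np.arctan2(*(b-a)[1::-1])),((a+b)/2).round(4))
c=[f(*q,.04) for q in [(178,158),(430,166),(410,468),(165,462)]]
print(np.round(c,4)); print(np.mean(c,0).round(4))
for i,j in((0,1),(1,2),(2,3),(3,0)): d=c[j]-c[i]; print(np.hypot(*d[:2]).round(4),np.degrees(np.arctan2(d[1],d[0])).round(2))
# mapping filter
g=lambda u,v,z: ray('wrist',(u/2.8-.5+.18,v/2.8-.5+.18),z,p)
print('collar top centre',g(288,348,.135).round(4),'mark',g(577,177,.102).round(4),'tab line',g(285,60,.11).round(4),g(308,195,.11).round(4))
print('corner',g(672,548,.1).round(4),g(112,558,.1).round(4))
```

```text
shoulder [0.5555 0.0735 0.043 ]
headtop ends [0.5377 0.0708 0.081 ] [0.5693 0.0723 0.081 ]
len/dir 0.027656074442331677 2.8224325798183325 [0.5545 0.0722 0.076 ]
[[0.5294 0.0493 0.04  ]
 [0.527  0.094  0.04  ]
 [0.5819 0.0973 0.04  ]
 [0.5846 0.0519 0.04  ]]
[0.5557 0.0731 0.04  ]
0.0448 93.1
0.055 3.36
0.0455 -86.55
0.0552 -177.31
collar top centre [ 0.5055 -0.1294  0.135 ] mark [ 0.451  -0.0604  0.102 ] tab line [ 0.4298 -0.1377  0.11  ] [ 0.4635 -0.1346  0.11  ]
corner [ 0.5582 -0.0316  0.1   ] [ 0.5771 -0.2149  0.1   ]
```

```bash
python3 -m handwheel '[[0.087,0.051,-0.173,0,0],[0.087,0.051,-0.173,0,0],[0.087,0.051,-0.173,0,0],[0.087,0.051,-0.173,0,0],[0.087,0.051,-0.173,0,0],[0.087,0.051,-0.173,0,0]]'
python3 - <<'E'
from h import *
o=get_obs(); print(o['tool_pos'],o['tool_rot'],o['qpos'],o['time_s'])
p=camera_params('wrist'); np.save('p2.npy',p,allow_pickle=True); im=snap('wrist','w2.png')
cv2.imwrite('pics/w2z.png',cv2.resize(im[20:320,170:490],None,fx=2.4,fy=2,interpolation=cv2.INTER_CUBIC))
E
```

```text
time_s: 2.6
tool_pos: [0.5448, -0.1313, 0.2528]
tool_rot: [180.0, 0.0, -175.2]
force: [0.8, 0.2, -0.3]
grip_width: 0.0873
[ 0.5448053  -0.13125793  0.25277201] [ 1.79952625e+02  4.25770563e-02 -1.75228763e+02] [-14.21988797   6.70438705  27.47778976  94.52808269  -3.19957898
  79.50806981 108.4503412 ] 2.6
```

View pics/w2.png

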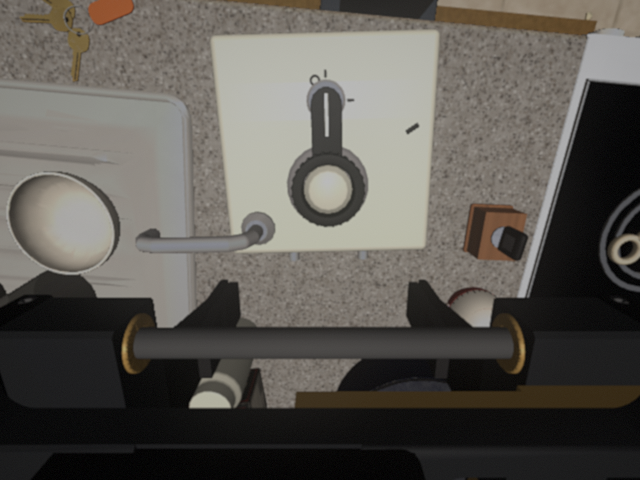

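View pics/w2z.png

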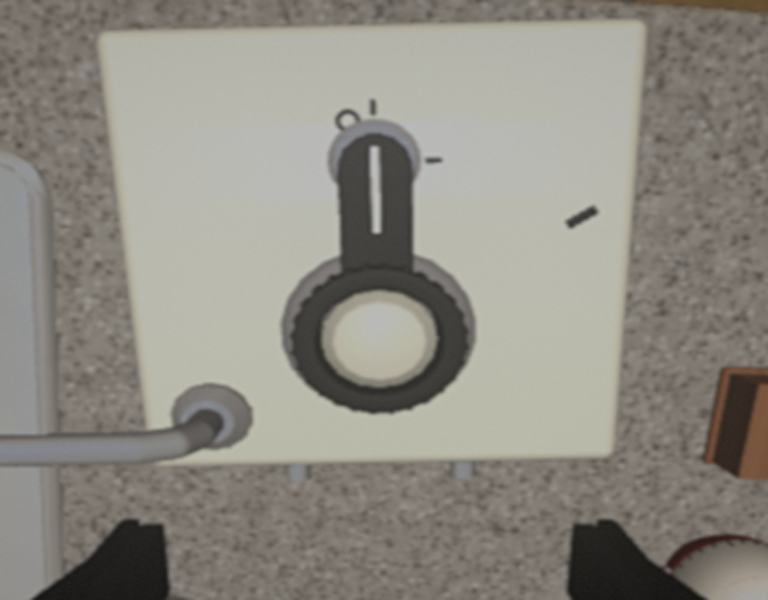

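```bash
cat > fit.py <<'E'
from h import *
from scipy.optimize import least_squares
p=np.load('p2.npy',allow_pickle=True).item()
z=lambda u,v:(170+u/2.4-.3,20+v/2-.25)
w=np.array([z(381,337),z(374,161),z(582,217),z(98,33),z(645,20),z(612,456),z(155,465)])
loc=np.array([[.03,0,.135],[-.042,0,.104],[.03-.088*np.cos(1),.088*np.sin(1),.102],[-.095,-.095,.096],[-.095,.095,.096],[.095,.095,.096],[.095,-.095,.096]])
wt=np.array([1,1,1,.5,.5,.5,.5])
def T(q,X):
    c,s=np.cos(q[2]),np.sin(q[2]); X=np.atleast_2d(X); return np.c_[q[0]+c*X[:,0]-s*X[:,1],q[1]+s*X[:,0]+c*X[:,1],X[:,2]]
res=lambda q:(np.array([proj('wrist',x,p) for x in T(q,loc)])-w)
r=least_squares(lambda q:(res(q)*wt[:,None]).ravel(),[.47,-.13,.08])
q=r.x; print('filter',q.round(4),np.degrees(q[2])); print(res(q).round(1).tolist())
print('collar',T(q,[.03,0,.125]).round(4),'lock',T(q,[-.042,0,.104]).round(4))
# direct
print(ray('wrist',w[0],.135,p).round(4),ray('wrist',w[1],.104,p).round(4),ray('wrist',w[2],.102,p).round(4))
a,b=z(375,147),z(376,233); a,b=ray('wrist',a,.11,p),ray('wrist',b,.11,p); print('tab dir',np.degrees(np.arctan2(*(b-a)[1::-1])))
E
python3 fit.py
```

```text
filter [ 0.4763 -0.1332  0.1075] 6.156435091953582
[[-0.3, 2.7], [0.3, -0.9], [0.2, -0.5], [-2.7, -2.6], [2.7, -2.9], [1.8, 1.3], [-2.4, 1.6]]
collar [[ 0.5062 -0.13    0.125 ]] lock [[ 0.4346 -0.1377  0.104 ]]
[ 0.504 -0.13   0.135] [ 0.4353 -0.1379  0.104 ] [ 0.4513 -0.0616  0.102 ]
tab dir 5.433348966416506
```

```bash
python3 -m handwheel '[[0.087,0.039,0.005,0.05,-0.02],[0.087,0.039,0.005,0.08,-0.02],[0.087,0.039,0.005,0.11,-0.02],[0.087,0.039,0.005,0.13,-0.02],[0.087,0.039,0.005,0.145,-0.02],[0.087,0.039,0.005,0.145,-0.02],[0.087,0.039,0.005,0.145,-0.02]]'
python3 - <<'E'
from h import *
snap('wrist','w3.png');snap('side','s3.png')
E
```

```text
time_s: 3.35
tool_pos: [0.5061, -0.1282, 0.1078]
tool_rot: [180.0, -0.0, -173.9]
force: [0.8, -0.8, 0.4]
grip_width: 0.087
```

View pics/w3.png

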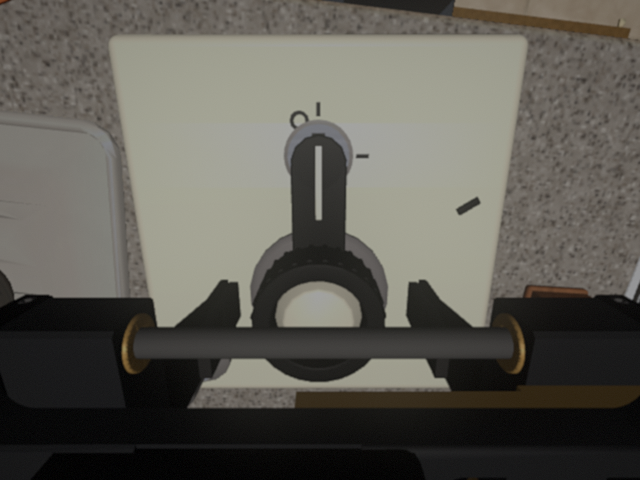

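View pics/s3.png

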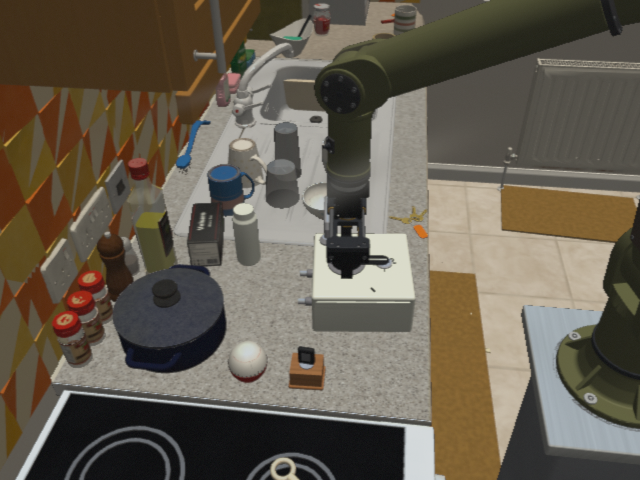

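Run:
```python
from h import *
p=camera_params('wrist')
print(get_obs()['tool_pos'])
for c in [(.504,-.13),(.506,-.13),(.508,-.13)]:
    a=np.linspace(0,2*np.pi,73); 
    P=np.array([proj('wrist',[c[0]+.031*np.cos(t),c[1]+.031*np.sin(t),.135],p) for t in a]); print(c,P.min(0).round(1),P.max(0).round(1))
print(proj('wrist',[.4346,-.1377,.104],p), ray('wrist',(319,155),.104,p), ray('wrist',(468.5,206),.102,p))
```

```text
[ 0.50666859 -0.12896045  0.10866725]
(0.504, -0.13) [250.6 254.6] [391.2 379.7]
(0.506, -0.13) [250.4 259.1] [390.5 383.3]
(0.508, -0.13) [250.2 263.5] [389.7 386.8]
[320.11590305 154.35437224] [ 0.43494618 -0.1381899   0.104     ] [ 0.45171804 -0.06218863  0.102     ]
```

```bash
python3 -m handwheel '[[0.06,0,-0.001,0,0],[0.05,0,-0.001,0,0],[0.05,0,-0.001,0,0],[0.05,0,-0.001,0,0],[0.05,0,-0.001,0,0],[0.05,0,-0.001,0,0]]' 30
```

```text
time_s: 4.05
tool_pos: [0.5057, -0.1305, 0.1077]
tool_rot: [180.0, 0.0, -174.0]
force: [-0.4, 0.8, 2.2]
grip_width: 0.0613
```

```bash
python3 -m handwheel '[[0.05,0.001,0,0,0.08],[0.05,0.001,0,0,0.18],[0.05,0.001,0,0,0.28],[0.05,0.001,0,0,0.38],[0.05,0.001,0,0,0.48],[0.05,0.001,0,0,0.58],[0.05,0.001,0,0,0.68],[0.05,0.001,0,0,0.68]]'
python3 - <<'E'
from h import *
o=get_obs(); print(o['tool_pos'],o['force'],o['wrist_torque'],o['grip_width'],o['qpos'])
snap('wrist','w4.png')
E
```

```text
time_s: 4.85
tool_pos: [0.5058, -0.13, 0.1078]
tool_rot: [179.9, 0.1, 147.0]
force: [3.5, 0.8, -1.7]
grip_width: 0.0611
[ 0.50584106 -0.13003116  0.10778214] [ 3.50938811  0.84562468 -1.66476193] [ 0.29391233 -0.67565577 -0.09729395] 0.061072968735046626 [-16.59207663   8.34660519  30.47056456 110.34040116  -4.83145118
  62.41306036  72.86730087]
```

View pics/w4.png

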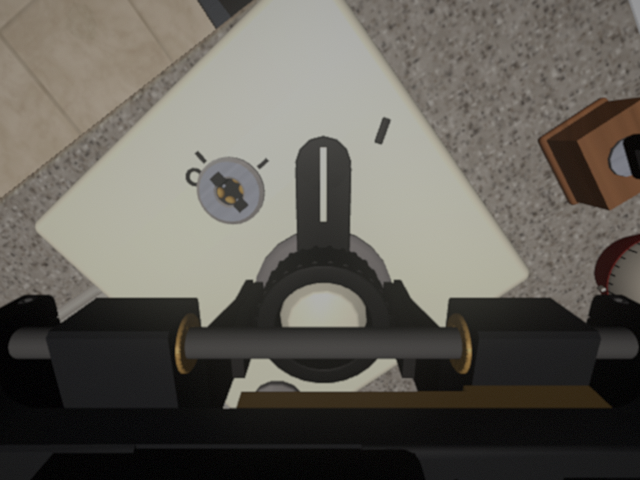

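```bash
python3 - <<'E'
from h import *
p=camera_params('wrist'); np.save('p4.npy',p,allow_pickle=True)
print(ray('wrist',(230.5,190.5),.104,p))
E
python3 -m handwheel '[[0.05,0,0,0,0.08],[0.05,0,0,0,0.16],[0.05,0,0,0,0.22],[0.05,0,0,0,0.28],[0.05,0,0,0,0.33],[0.05,0,0,0,0.37],[0.05,0,0,0,0.37],[0.05,0,0,0,0.37]]'
python3 - <<'E'
from h import *
o=get_obs(); print(o['tool_pos'],o['force'],o['wrist_torque'],o['grip_width'],o['qpos'])
p=camera_params('wrist'); np.save('p5.npy',p,allow_pickle=True); im=snap('wrist','w5.png')
E
```

```text
[ 0.43481268 -0.13670772  0.104     ]
time_s: 5.7
tool_pos: [0.5053, -0.1289, 0.1078]
tool_rot: [179.9, -0.0, 126.2]
force: [2.3, 4.6, 1.3]
grip_width: 0.061
[ 0.50534449 -0.12887578  0.1077662 ] [2.28650955 4.6313548  1.34081283] [ 1.07005469 -0.45288919  0.90129457] 0.06099769207697714 [-18.25302829   8.43096281  32.20412979 110.40443996  -5.16672285
  62.5208505   52.20949172]
```

View pics/w5.png

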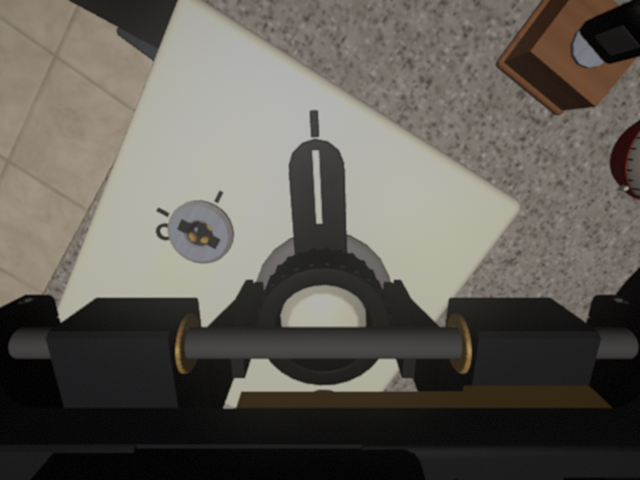

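```bash
python3 -m handwheel '[[0.087,0,0,0,0],[0.087,0,0,0,0],[0.087,0,0,0,0],[0.087,0,0,0,0],[0.087,0,0,-0.04,0],[0.087,0,0,-0.09,0],[0.087,0,0,-0.14,0],[0.087,0,0,-0.14,0],[0.087,0,0,-0.14,0]]'
python3 - <<'E'
from h import *
o=get_obs(); print(o['tool_pos'],o['tool_rot'],o['force'],o['wrist_torque'],o['grip_width'])
p=camera_params('wrist'); np.save('p6.npy',p,allow_pickle=True); im=snap('wrist','w6.png')
E
```

```text
time_s: 6.65
tool_pos: [0.5052, -0.1314, 0.2487]
tool_rot: [179.9, 0.1, 125.8]
force: [0.3, -0.0, -0.4]
grip_width: 0.0872
[ 0.50520805 -0.13135518  0.24869322] [1.79873354e+02 8.93412314e-02 1.25781430e+02] [ 0.34988448 -0.00377932 -0.40029712] [-0.08294639  0.06514684  0.00924082] 0.08716102413435924
```

View pics/w6.png

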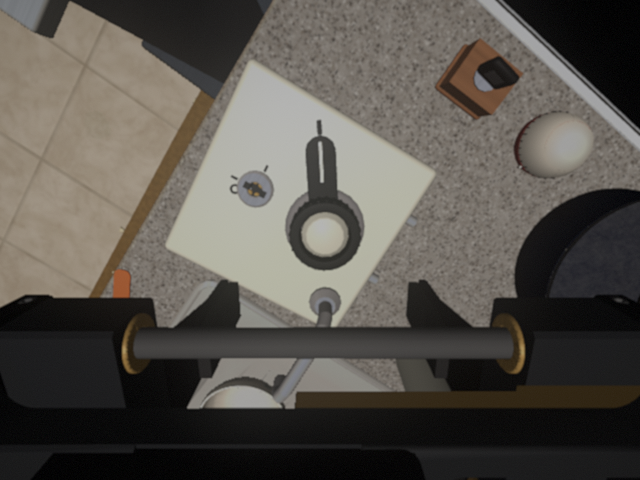

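Run:
```python
from h import *
im=cv2.imread('pics/w6.png')
a=cv2.resize(im[30:250,150:450],None,fx=2.6,fy=2.6,interpolation=cv2.INTER_CUBIC); cv2.imwrite('pics/w6z.png',a)
im=cv2.imread('pics/w4.png')
a=cv2.resize(im[140:240,170:290],None,fx=6,fy=6,interpolation=cv2.INTER_CUBIC); cv2.imwrite('pics/w4z.png',a)
```

```text
(no output)
```

View pics/w6z.png

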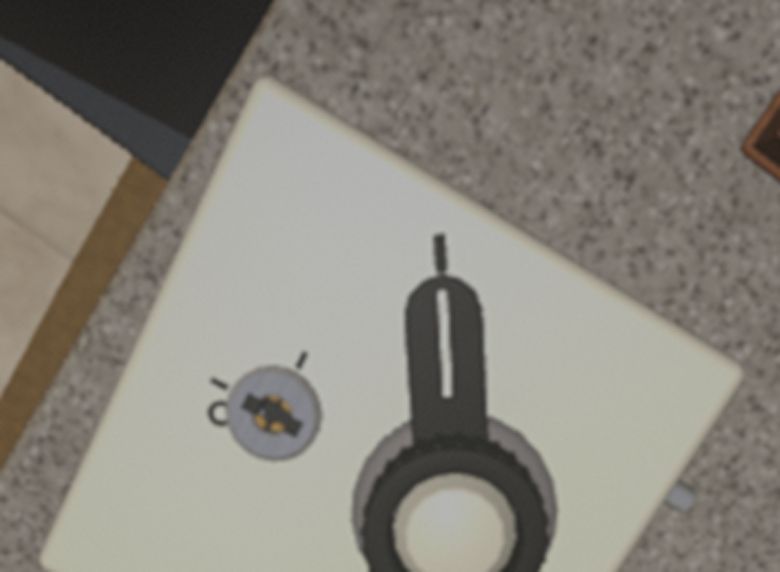

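View pics/w4z.png

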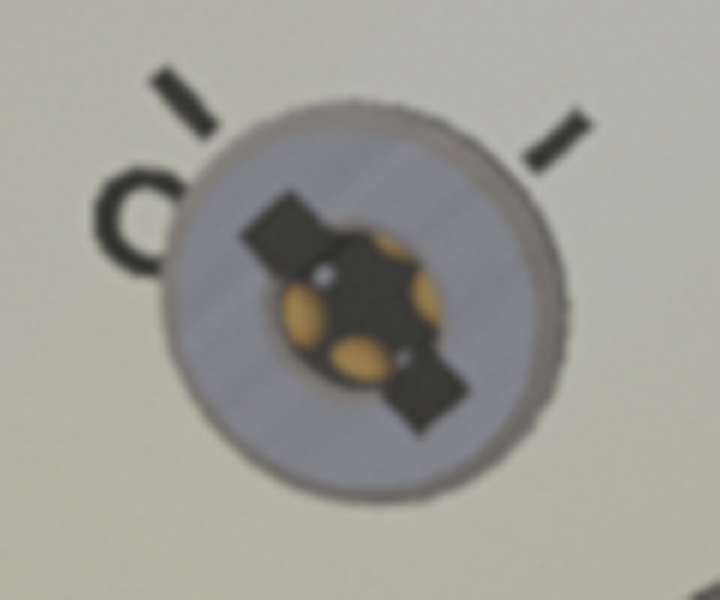

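Run:
```python
from h import *
p=np.load('p4.npy',allow_pickle=True).item()
f=lambda u,v,z=.104: ray('wrist',(170+u/6-.42,140+v/6-.42),z,p)
a,b=f(266,212),f(444,412); d=b-a; print('w4 centre',f(355,312).round(4),'len',np.hypot(*d[:2]),'yaw',np.degrees(np.arctan2(d[1],d[0])))
p=np.load('p6.npy',allow_pickle=True).item()
f=lambda u,v,z=.104: ray('wrist',(150+u/2.6-.3,30+v/2.6-.3),z,p)
a,b=f(246,399),f(298,430); d=b-a; print('w6 centre',f(273,414).round(4),'len',np.hypot(*d[:2]),'yaw',np.degrees(np.arctan2(d[1],d[0])))
a,b=f(300,95,.098),f(735,362,.098); d=b-a; print('left edge yaw',np.degrees(np.arctan2(d[1],d[0])))
a,b=f(255,95,.098),f(48,540,.098); d=b-a; print('front edge yaw',np.degrees(np.arctan2(d[1],d[0]))+90)
a,b=f(443,290,.11),f(448,397,.11); d=b-a; print('tab yaw',np.degrees(np.arctan2(d[1],d[0])))
a,b=f(440,240,.102),f(443,270,.102); d=b-a; print('mark yaw',np.degrees(np.arctan2(d[1],d[0])), f(441,255,.102))
# world->tool for key approach
from scipy.spatial.transform import Rotation as Ro
o=get_obs(); R=Ro.from_euler('xyz',o['tool_rot'],degrees=True).as_matrix()
print((R.T@(np.array([.5552,.0727,.12])-o['tool_pos'])).round(4), 'twist',np.radians(o['tool_rot'][2]-183))
```

```text
w4 centre [ 0.4348 -0.1377  0.104 ] len 0.020613252902064852 yaw 6.003153911470389
w6 centre [ 0.4351 -0.1372  0.104 ] len 0.02015338750475722 yaw 3.9933724071348475
left edge yaw 5.99526702313953
front edge yaw 5.644650057426048
tab yaw -51.65635563253287
mark yaw -48.456993997236054 [ 0.45174729 -0.06166871  0.102     ]
[0.1354 0.1605 0.1271] twist -0.9984877237021806
```

```bash
python3 -m handwheel '[[0.06,0.135,0.16,0,-1.0],[0.06,0.135,0.16,0,-1.0],[0.06,0.135,0.16,0,-1.0],[0.06,0.135,0.16,0.05,-1.0],[0.06,0.135,0.16,0.09,-1.0],[0.06,0.135,0.16,0.127,-1.0],[0.06,0.135,0.16,0.127,-1.0],[0.06,0.135,0.16,0.127,-1.0],[0.06,0.135,0.16,0.127,-1.0],[0.06,0.135,0.16,0.127,-1.0]]'
python3 - <<'E'
from h import *
o=get_obs(); print(o['tool_pos'],o['tool_rot'],o['qpos'],o['grip_width'])
p=camera_params('wrist'); np.save('p7.npy',p,allow_pickle=True); im=snap('wrist','w7.png')
E
```

```text
time_s: 7.7
tool_pos: [0.556, 0.072, 0.1213]
tool_rot: [180.0, 0.1, -177.0]
force: [0.0, 0.5, 0.4]
grip_width: 0.0599
[0.55599392 0.07199484 0.12125318] [ 1.79983101e+02  7.97613041e-02 -1.77034157e+02] [-27.80697169  11.86787642  19.93095992 104.04588375  -4.45544961
  64.76439655  86.59336616] 0.05988699184115198
```

View pics/w7.png

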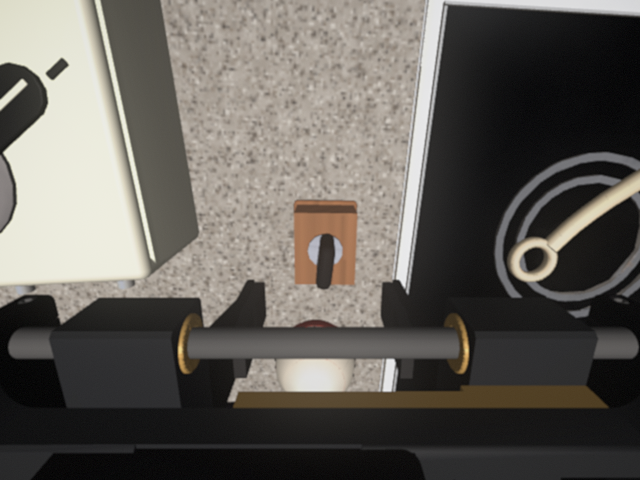

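Run:
```python
from h import *
p=np.load('p7.npy',allow_pickle=True).item()
im=cv2.imread('pics/w7.png')
a=cv2.resize(im[190:300,270:380],None,fx=5.4,fy=5.4,interpolation=cv2.INTER_CUBIC); cv2.imwrite('pics/w7z.png',a)
o=get_obs()
for z in(.043,.081): 
  print(ray('wrist',(325,249),z,p).round(4), proj('wrist',[.5552,.0727,z],p).round(1))
# direction of key y etc
```

```text
[0.5542 0.0735 0.043 ] [323.8 250.2]
[0.5417 0.0727 0.081 ] [324.  269.3]
```

View pics/w7z.png

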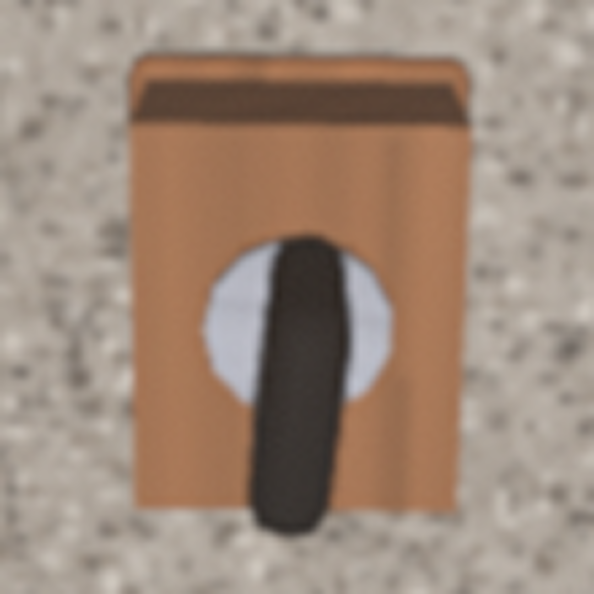

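Run:
```python
from h import *
p=np.load('p7.npy',allow_pickle=True).item()
for yaw in (0,3,6,9,12):
  d=np.array([np.cos(np.radians(yaw)),np.sin(np.radians(yaw)),0])
  c=np.array([.5549,.0735,0])
  out=[]
  for s,z in((-1,.081),(1,.081),(-1,.043),(1,.062)):
    q=proj('wrist',c+s*.0125*d+[0,0,z],p); out.append(((q-[270,190]+.4)*5.4).round(0).tolist())
  print(yaw,out)
```

```text
0 [[306.0, 327.0], [295.0, 527.0], [304.0, 237.0], [295.0, 465.0]]
3 [[301.0, 327.0], [301.0, 527.0], [299.0, 237.0], [300.0, 465.0]]
6 [[295.0, 327.0], [306.0, 527.0], [294.0, 237.0], [305.0, 465.0]]
9 [[289.0, 327.0], [312.0, 527.0], [289.0, 237.0], [310.0, 464.0]]
12 [[283.0, 328.0], [317.0, 526.0], [284.0, 238.0], [315.0, 464.0]]
```

```bash
python3 -m handwheel '[[0.05,0.001,0.0015,0.03,0.05],[0.05,0.001,0.0015,0.055,0.05],[0.05,0.001,0.0015,0.068,0.05],[0.05,0.001,0.0015,0.074,0.05],[0.05,0.001,0.0015,0.074,0.05],[0.03,0.001,0.0015,0.074,0.05],[0.015,0.001,0.0015,0.074,0.05],[0.005,0.001,0.0015,0.074,0.05],[0.005,0.001,0.0015,0.074,0.05],[0.005,0.001,0.0015,0.074,0.05],[0.005,0.001,0.0015,0.074,0.05]]' 40
python3 - <<'E'
from h import *
o=get_obs(); print(o['tool_pos'],o['tool_rot'],o['force'],o['grip_width'])
snap('wrist','w8.png')
E
```

```text
time_s: 8.85
tool_pos: [0.5544, 0.0738, 0.0467]
tool_rot: [180.0, 0.0, -179.8]
force: [0.4, 0.6, 0.1]
grip_width: 0.0104
[0.55442772 0.07380032 0.04669332] [ 1.79993377e+02  1.37955006e-02 -1.79759779e+02] [0.39165416 0.55581695 0.12150154] 0.010352389979863291
```

View pics/w8.png

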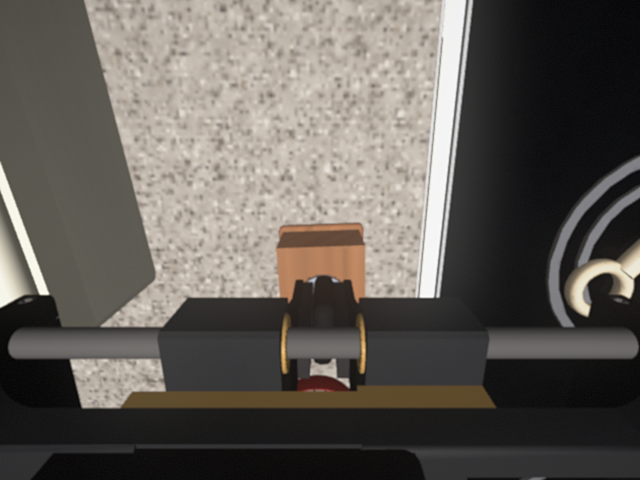

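```bash
python3 -m handwheel '[[0.005,0,0,-0.01,0],[0.005,0,0,-0.03,0],[0.005,0,0,-0.06,0],[0.005,0,0,-0.10,0],[0.005,0,0,-0.14,0],[0.005,0.02,-0.04,-0.153,-0.02],[0.005,0.04,-0.075,-0.153,-0.05],[0.005,0.06,-0.11,-0.153,-0.08],[0.005,0.08,-0.15,-0.153,-0.1],[0.005,0.10,-0.18,-0.153,-0.1],[0.005,0.12,-0.211,-0.153,-0.1],[0.005,0.12,-0.211,-0.153,-0.1],[0.005,0.12,-0.211,-0.153,-0.1],[0.005,0.12,-0.211,-0.153,-0.1]]' 55
python3 - <<'E'
from h import *
o=get_obs(); print(o['tool_pos'],o['tool_rot'],o['qpos'],o['force'],o['grip_width'])
p=camera_params('wrist'); np.save('p9.npy',p,allow_pickle=True); snap('wrist','w9.png')
im=snap('side','s9.png'); cv2.imwrite('pics/s9z.png',cv2.resize(im[150:350,300:460],None,fx=4,fy=3,interpolation=cv2.INTER_CUBIC))
im=snap('top','t9.png')
u,v=proj('side',o['tool_pos']); print(u,v)
E
```

```text
time_s: 10.3
tool_pos: [0.4358, -0.1368, 0.1999]
tool_rot: [180.0, 0.0, -174.0]
force: [0.4, 1.5, 0.0]
grip_width: 0.0091
[ 0.43576916 -0.13679497  0.19993085] [ 1.79979174e+02  4.79373604e-02 -1.73956279e+02] [-17.78381628  -6.41807219  30.07071328 112.01981      3.31220543
  73.52722382 107.23667747] [0.44501796 1.45693911 0.03966897] 0.009103362872725132
386.10019883538536 222.21459242578425
```

View pics/w9.png

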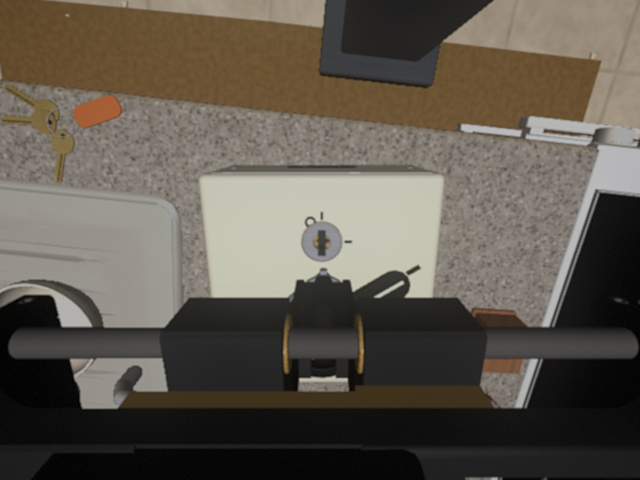

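View pics/s9z.png

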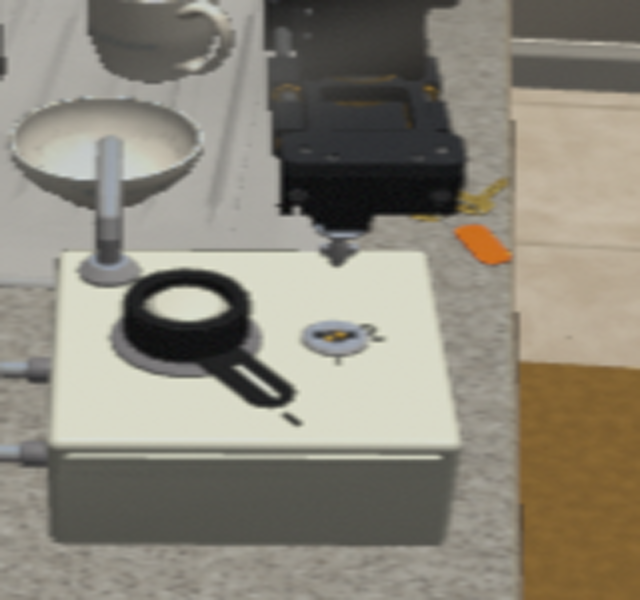

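Run:
```python
from h import *
o=get_obs(); T=o['tool_pos']; p=np.load('p9.npy',allow_pickle=True).item()
tip=T-[0,0,.0367]
print('pred side',proj('side',tip).round(1),'wrist',proj('wrist',tip,p).round(1))
im=cv2.imread('pics/w9.png'); cv2.imwrite('pics/w9z.png',cv2.resize(im[210:310,270:380],None,fx=6,fy=6,interpolation=cv2.INTER_CUBIC))
im=cv2.imread('pics/s9.png'); cv2.imwrite('pics/s9y.png',cv2.resize(im[210:280,355:415],None,fx=9,fy=8,interpolation=cv2.INTER_CUBIC))
print('hole pred side',proj('side',[.435,-.1375,.104]).round(1),'wrist',proj('wrist',[.435,-.1375,.104],p).round(1))
```

```text
pred side [385.  237.9] wrist [322.8 272.3]
hole pred side [383.7 261.2] wrist [322. 243.]
```

View pics/w9z.png

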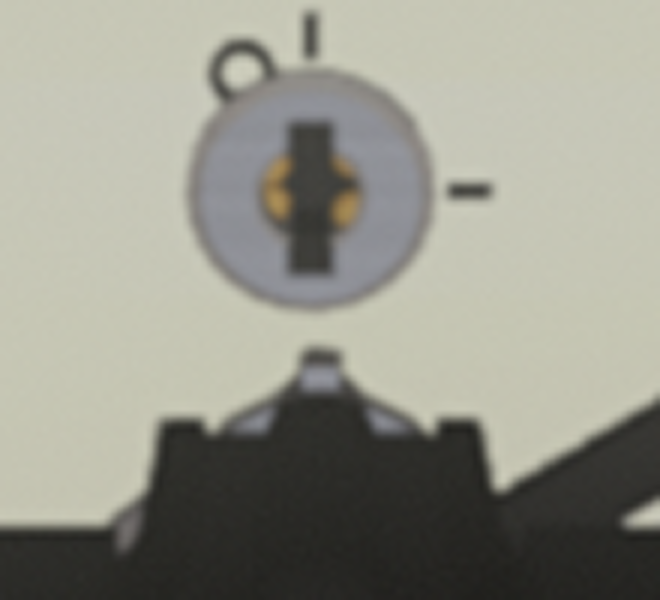

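View pics/s9y.png

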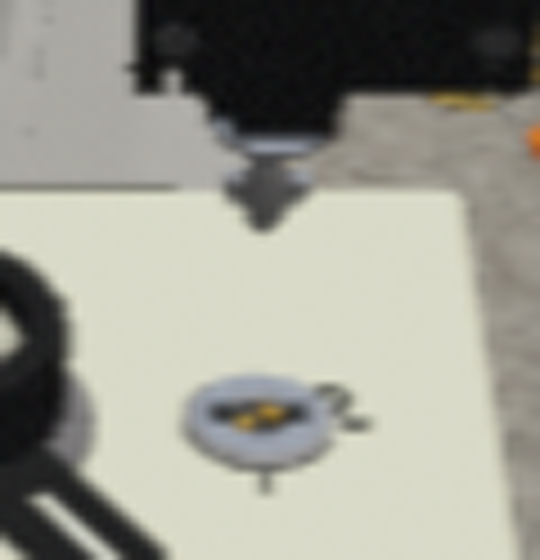

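Run:
```python
from h import *
T=get_obs()['tool_pos']; p=np.load('p9.npy',allow_pickle=True).item()
a=np.radians(6.04); ex=np.array([np.cos(a),np.sin(a),0]); ey=np.array([-np.sin(a),np.cos(a),0])
for s in (-.002,0,.002):
    K=T-[0,0,.0367]+s*ex
    print(s,'side tip',proj('side',K).round(2),'side shoulder',proj('side',K+[0,0,.03]).round(2),'lug+',proj('side',K+.009*ex+[0,0,.012]).round(1),'lug-',proj('side',K-.009*ex+[0,0,.012]).round(1),'wrist lug-bottom',proj('wrist',K-.009*ex+[0,0,.008],p).round(2),'top',proj('wrist',K-.009*ex+[0,0,.016],p).round(2),'shoulder front',proj('wrist',K-.013*ex+[0,0,.03],p).round(2))
```

```text
-0.002 side tip [386.07 237.88] side shoulder [387.   225.28] lug+ [381.6 232.9] lug- [391.3 232.9] wrist lug-bottom [322.8  260.08] top [322.79 264.93] shoulder front [322.75 267.32]
0 side tip [384.99 237.87] side shoulder [385.9  225.28] lug+ [380.5 232.9] lug- [390.2 232.9] wrist lug-bottom [322.8  263.27] top [322.79 268.23] shoulder front [322.76 270.87]
0.002 side tip [383.92 237.87] side shoulder [384.81 225.27] lug+ [379.4 232.9] lug- [389.1 232.9] wrist lug-bottom [322.81 266.44] top [322.8  271.51] shoulder front [322.76 274.4 ]
```

```bash
python3 -m handwheel '[[0.005,0.0024,-0.0012,0.02,0],[0.005,0.0024,-0.0012,0.04,0],[0.005,0.0024,-0.0012,0.052,0],[0.005,0.0024,-0.0012,0.054,0],[0.005,0.0024,-0.0012,0.054,0]]'
python3 - <<'E'
from h import *
o=get_obs(); print(o['tool_pos'],o['tool_rot'],o['force'],o['grip_width'])
p=camera_params('wrist'); np.save('p10.npy',p,allow_pickle=True); im=snap('wrist','w10.png')
a=cv2.resize(im[180:300,260:390],None,fx=5,fy=5,interpolation=cv2.INTER_CUBIC); cv2.imwrite('pics/w10z.png',a)
im=snap('side','s10.png'); cv2.imwrite('pics/s10y.png',cv2.resize(im[220:290,345:425],None,fx=8,fy=8,interpolation=cv2.INTER_CUBIC))
E
```

```text
time_s: 10.95
tool_pos: [0.4331, -0.139, 0.1456]
tool_rot: [-180.0, -0.0, -174.0]
force: [1.2, -0.6, -0.3]
grip_width: 0.01
[ 0.43312178 -0.13896638  0.14555306] [-1.79989476e+02 -3.21741201e-02 -1.73996181e+02] [ 1.22716321 -0.56156054 -0.25267085] 0.009981305596718152
```

View pics/w10z.png

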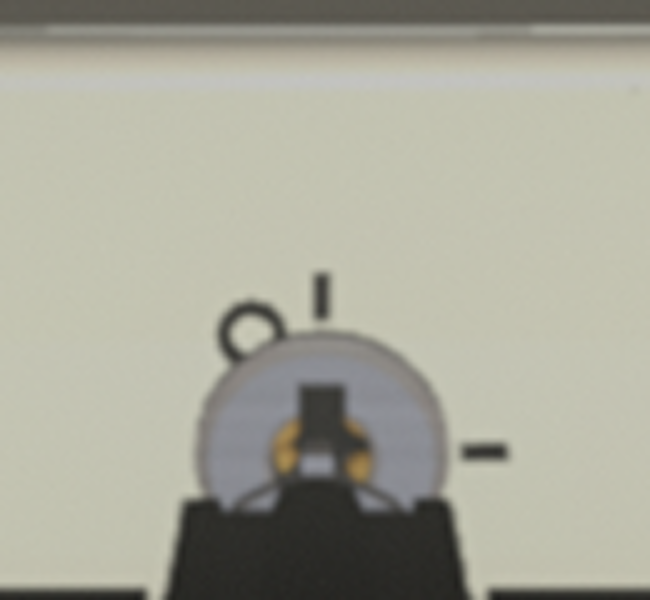

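View pics/s10y.png

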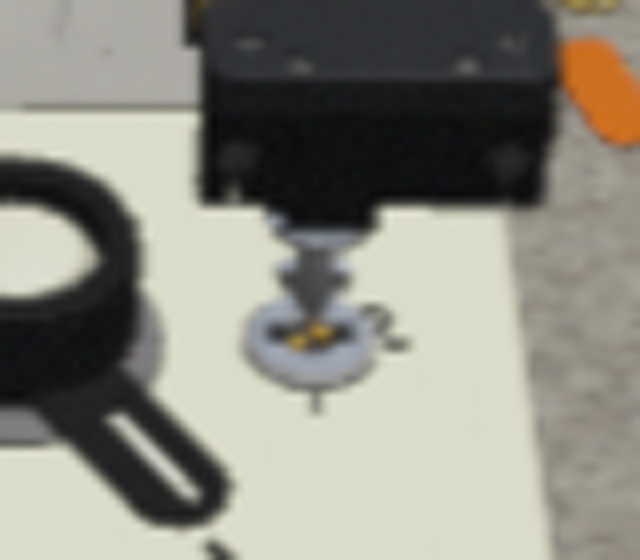

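```bash
python3 -m handwheel '[[0.005,-0.001,0.0004,0.003,0],[0.005,-0.001,0.0004,0.006,0],[0.005,-0.001,0.0004,0.009,0],[0.005,-0.001,0.0004,0.011,0],[0.005,-0.001,0.0004,0.011,0]]' 60
python3 - <<'E'
from h import *
o=get_obs(); print(o['tool_pos'],o['tool_rot'],o['force'],o['wrist_torque'],o['grip_width'])
E
```

```text
time_s: 11.55
tool_pos: [0.4336, -0.1386, 0.1342]
tool_rot: [180.0, -0.0, -174.0]
force: [-0.5, -0.1, -0.2]
grip_width: 0.0097
[ 0.43363965 -0.13860682  0.13417345] [ 1.79989197e+02 -3.70613663e-02 -1.74032899e+02] [-0.47874079 -0.07993515 -0.22475262] [ 0.0605587   0.01258602 -0.02940029] 0.009742873451171124
```

```bash
python3 -m handwheel '[[0.005,0,0,0.002,0.0],[0.005,0,0,0.004,0.0],[0.005,0,0,0.005,0],[0.005,0,0,0.005,0]]' 60
python3 - <<'E'
from h import *
o=get_obs(); print(o['tool_pos'],o['tool_rot'],o['force'],o['wrist_torque'],o['grip_width'])
im=snap('wrist','w11.png')
a=cv2.resize(im[180:300,260:390],None,fx=5,fy=5,interpolation=cv2.INTER_CUBIC); cv2.imwrite('pics/w11z.png',a)
im=snap('side','s11.png'); cv2.imwrite('pics/s11y.png',cv2.resize(im[220:290,345:425],None,fx=8,fy=8,interpolation=cv2.INTER_CUBIC))
E
```

```text
time_s: 11.95
tool_pos: [0.4343, -0.1385, 0.1296]
tool_rot: [180.0, 0.0, -174.0]
force: [1.3, -0.2, -0.1]
grip_width: 0.0096
[ 0.43432239 -0.13853284  0.1295909 ] [ 1.79999429e+02  4.91914541e-02 -1.74020698e+02] [ 1.29917306 -0.24370908 -0.07632238] [ 0.21163039 -0.33355157  0.08734636] 0.009588663305791131
```

View pics/w11z.png

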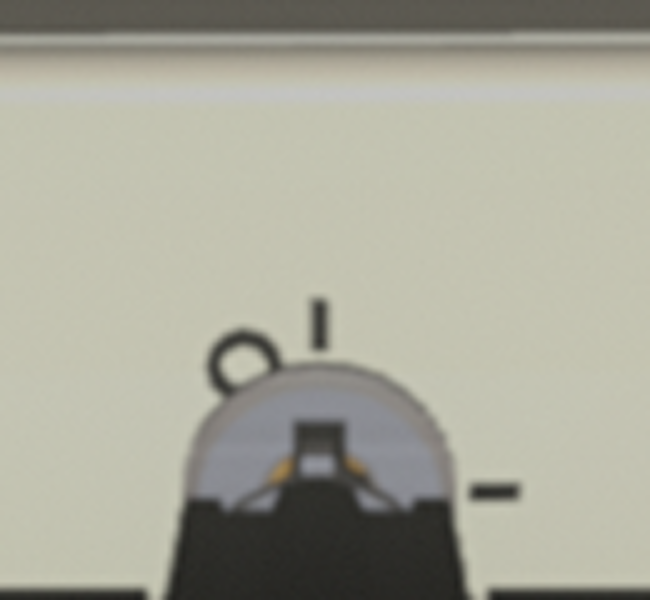

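View pics/s11y.png

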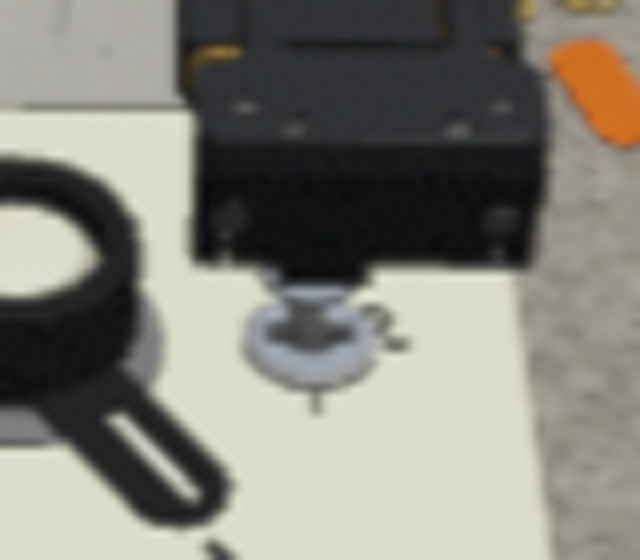

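```bash
python3 -m handwheel '[[0.005,0,0,0.001,0.04],[0.005,0,0,0.002,0.08],[0.005,0,0,0.003,0],[0.005,0,0,0.004,-0.08],[0.005,0,0,0.005,0],[0.005,0,0,0.006,0.08],[0.005,0,0,0.006,0],[0.005,0,0,0.006,0]]' 60
python3 - <<'E'
from h import *
o=get_obs(); print(o['tool_pos'],o['tool_rot'],o['force'],o['wrist_torque'],o['grip_width'])
E
```

```text
time_s: 12.85
tool_pos: [0.4342, -0.1384, 0.1238]
tool_rot: [180.0, 0.0, -174.0]
force: [1.4, 1.0, 1.4]
grip_width: 0.0096
[ 0.43417708 -0.13843589  0.12377924] [ 1.79981922e+02  3.36424637e-02 -1.73990240e+02] [1.38904656 1.02206747 1.42182302] [ 0.32874118 -0.17707961  0.0023931 ] 0.00957528489918964
```

```bash
python3 -m handwheel '[[0.005,0,0,0.001,0.05],[0.005,0,0,0.002,0.08],[0.005,0,0,0.003,0],[0.005,0,0,0.004,-0.08],[0.005,0,0,0.006,0],[0.005,0,0,0.007,0.08],[0.005,0,0,0.008,0],[0.005,0,0,0.009,-0.08],[0.005,0,0,0.010,0],[0.005,0,0,0.010,0]]' 60
python3 - <<'E'
from h import *
o=get_obs(); print(o['tool_pos'],o['tool_rot'],o['force'],o['wrist_torque'],o['grip_width'])
im=snap('wrist','w12.png')
a=cv2.resize(im[180:300,260:390],None,fx=5,fy=5,interpolation=cv2.INTER_CUBIC); cv2.imwrite('pics/w12z.png',a)
im=snap('side','s12.png'); cv2.imwrite('pics/s12y.png',cv2.resize(im[220:290,345:425],None,fx=8,fy=8,interpolation=cv2.INTER_CUBIC))
E
```

```text
time_s: 13.85
tool_pos: [0.4333, -0.1385, 0.113]
tool_rot: [180.0, -0.1, -174.1]
force: [0.3, 0.8, -1.3]
grip_width: 0.0095
[ 0.43334968 -0.13846287  0.11299166] [ 1.79979023e+02 -6.86563799e-02 -1.74125459e+02] [ 0.31779401  0.76172109 -1.3277649 ] [ 0.28217178 -0.15114205  0.01576943] 0.00950705917111998
```

View pics/w12z.png

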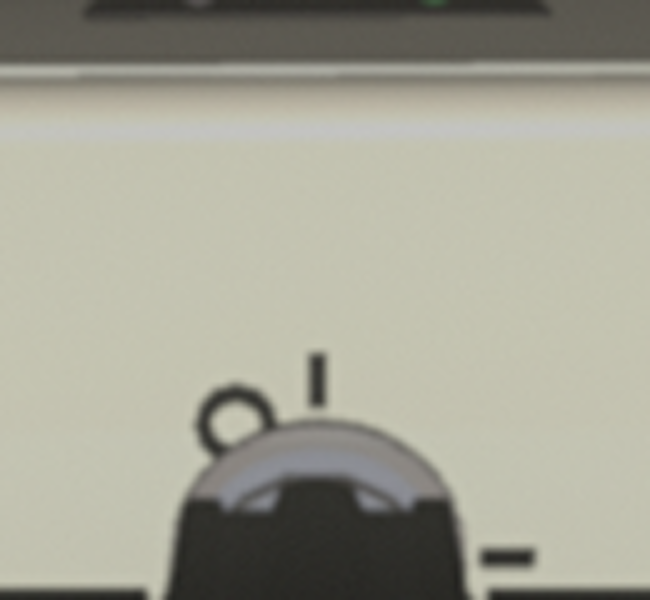

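View pics/s12y.png

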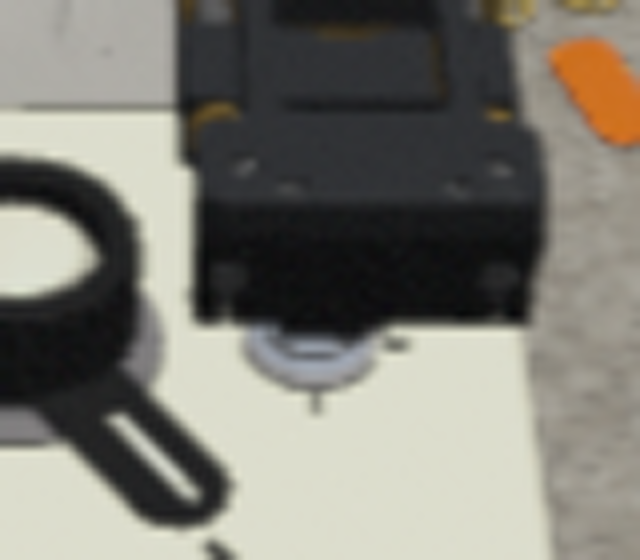

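```bash
python3 -m handwheel '[[0.005,0,0,0.001,0.05],[0.005,0,0,0.002,0],[0.005,0,0,0.003,-0.05],[0.005,0,0,0.004,0],[0.005,0,0,0.004,0]]' 60
python3 - <<'E'
from h import *
o=get_obs(); print(o['tool_pos'],o['tool_rot'],o['force'],o['wrist_torque'],o['grip_width'])
E
```

```text
time_s: 14.45
tool_pos: [0.4339, -0.1386, 0.1106]
tool_rot: [180.0, -0.0, -174.0]
force: [-2.4, 1.8, 7.5]
grip_width: 0.0091
[ 0.43387455 -0.13855456  0.11058655] [ 1.79954446e+02 -2.02780970e-02 -1.74042687e+02] [-2.42790533  1.76388848  7.46783479] [0.49685013 0.71160178 0.02370105] 0.009148852426942928
```

```bash
python3 -m handwheel '[[0.005,0,0.0002,0,0.1],[0.005,0,0.0004,0,0.2],[0.005,-0.0001,0.0005,0,0.3],[0.005,-0.0001,0.0007,0,0.4],[0.005,-0.0002,0.0009,0,0.5],[0.005,-0.0003,0.001,0,0.6],[0.005,-0.0004,0.0012,0,0.7],[0.005,-0.0005,0.0013,0,0.8],[0.005,-0.0005,0.0013,0,0.8]]' 60
python3 - <<'E'
from h import *
o=get_obs(); print(o['tool_pos'],o['tool_rot'],o['force'],o['wrist_torque'],o['grip_width'],o['qpos'])
im=snap('wrist','w13.png'); im=snap('side','s13.png'); cv2.imwrite('pics/s13y.png',cv2.resize(im[190:290,325:445],None,fx=6,fy=6,interpolation=cv2.INTER_CUBIC))
E
```

```text
time_s: 15.35
tool_pos: [0.4344, -0.1374, 0.1106]
tool_rot: [180.0, -0.0, 140.1]
force: [-2.8, 1.3, 6.8]
grip_width: 0.0096
[ 0.43439454 -0.13741122  0.11060489] [ 1.79984577e+02 -9.34675118e-03  1.40058780e+02] [-2.84227869  1.34507231  6.81344716] [0.32860587 0.56269507 0.03017317] 0.009574589889532085 [-16.74066068  -1.11863014  30.96208178 118.57252909   0.62917577
  62.38988224  63.983763  ]
```

View pics/w13.png

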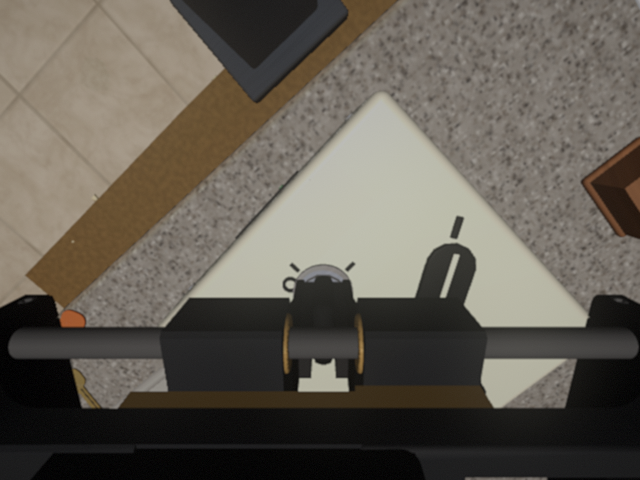

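View pics/s13y.png

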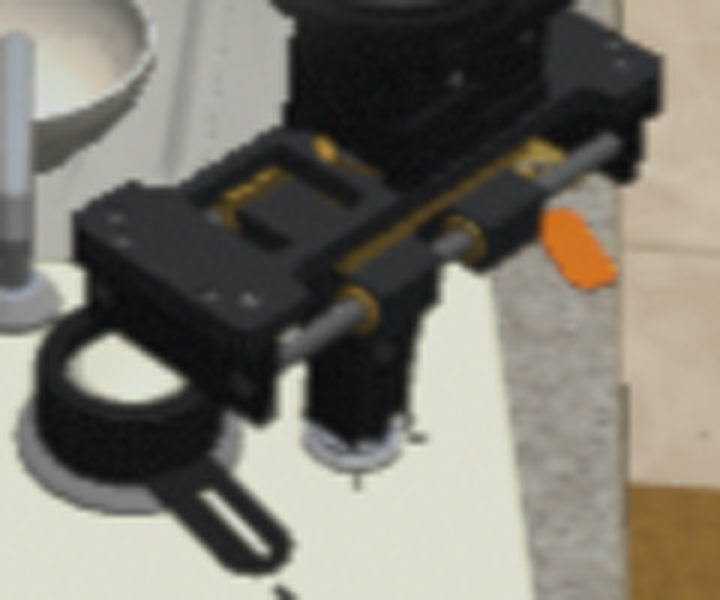

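```bash
python3 -m handwheel '[[0.005,0,0.0002,0,0.1],[0.005,0,0.0004,0,0.2],[0.005,-0.0001,0.0005,0,0.3],[0.005,-0.0001,0.0007,0,0.4],[0.005,-0.0002,0.0009,0,0.5],[0.005,-0.0003,0.001,0,0.6],[0.005,-0.0004,0.0012,0,0.7],[0.005,-0.0005,0.0013,0,0.8],[0.005,-0.0006,0.0013,0,0.85],[0.005,-0.0006,0.0013,0,0.85]]' 60
python3 - <<'E'
from h import *
o=get_obs(); print(o['tool_pos'],o['tool_rot'],o['force'],o['wrist_torque'],o['grip_width'],o['qpos'])
im=snap('wrist','w14.png'); im=snap('side','s14.png'); cv2.imwrite('pics/s14y.png',cv2.resize(im[190:290,325:445],None,fx=6,fy=6,interpolation=cv2.INTER_CUBIC))
E
```

```text
time_s: 16.45
tool_pos: [0.4353, -0.137, 0.1106]
tool_rot: [-180.0, -0.0, 91.4]
force: [-3.1, 1.5, 8.0]
grip_width: 0.0095
[ 0.43530492 -0.13703259  0.11061674] [-1.79955270e+02 -9.74489460e-03  9.14127114e+01] [-3.05998434  1.45261658  8.02644603] [0.072373   0.88769292 0.01025835] 0.009461418934872375 [-16.2637709   -0.94375178  30.43277848 118.43058268   0.54221806
  62.42991957  15.32698336]
```

View pics/w14.png

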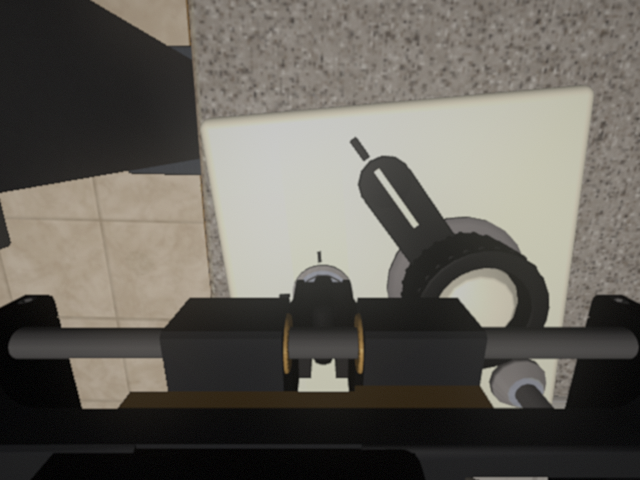

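View pics/s14y.png

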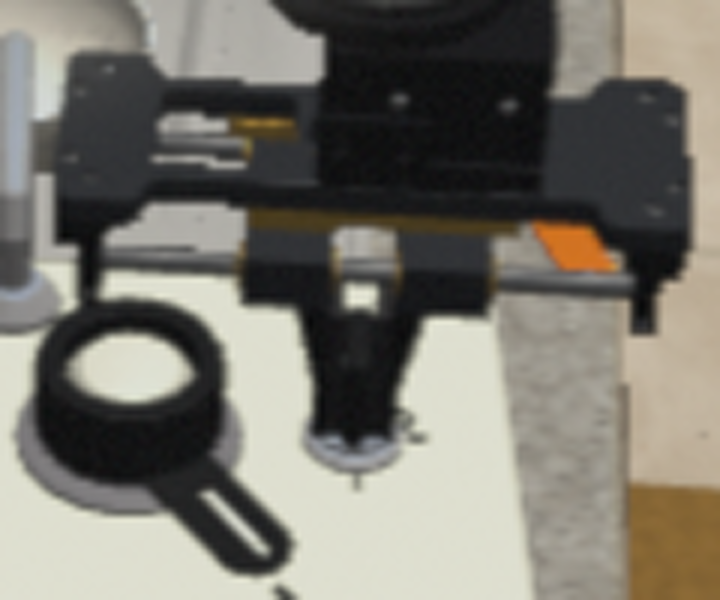

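```bash
python3 -m handwheel '[[0.005,0,0,0,0.03],[0.005,0,0,0,0.05],[0.005,0,0,0,0.05],[0.005,0,0,0,0.05]]' 60
python3 - <<'E'
from h import *
t=[]
for i in range(6):
    o=get_obs(); t.append(np.r_[o['force'],o['wrist_torque']]); im=snap('wrist' if i<5 else 'side','w15_%d.png'%i)
print(np.mean(t,0).round(3),o['tool_pos'],o['tool_rot'],o['grip_width'],o['time_s'])
im=cv2.imread('pics/w15_5.png')
cv2.imwrite('pics/s15y.png',cv2.resize(im[235:275,360:410],None,fx=14,fy=14,interpolation=cv2.INTER_CUBIC))
im=cv2.imread('pics/w15_4.png')
cv2.imwrite('pics/w15y.png',cv2.resize(im[240:400,250:400],None,fx=5,fy=3.7,interpolation=cv2.INTER_CUBIC))
E
```

```text
time_s: 16.95
tool_pos: [0.4353, -0.137, 0.1106]
tool_rot: [-180.0, -0.0, 88.6]
force: [-3.3, 0.7, 8.5]
grip_width: 0.0097
[-3.412  1.066  7.765  0.134  0.88   0.064] [ 0.43534898 -0.13702538  0.11060033] [-1.79960871e+02 -3.83233022e-03  8.86150778e+01] 0.009299539881741092 17.2
```

View pics/s15y.png

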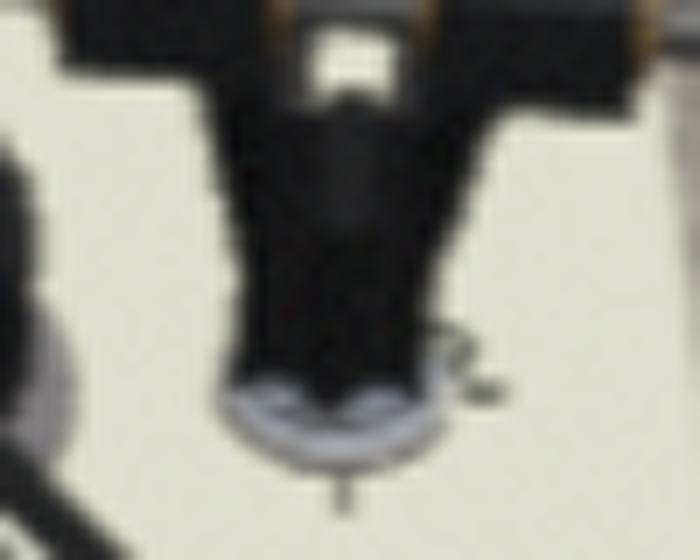

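View pics/w15y.png

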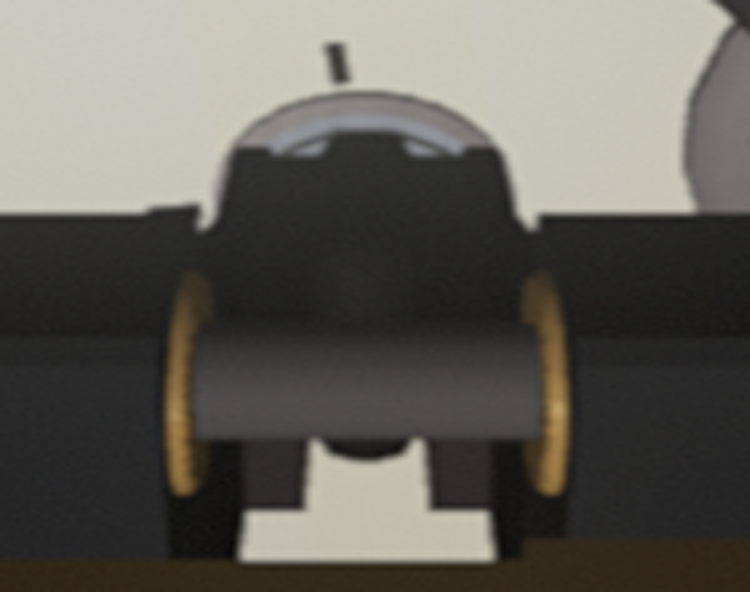

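Run:
```python
from h import *
sign_off()
o=get_obs(); print(o['tool_pos'],o['tool_rot'],o['force'],o['grip_width'],o['time_s'])
```

```text
the job is handed in; nothing more can be done
the job is handed in; nothing more can be done
```

The job is handed in at about 17 s of the 72 s allowed. The collar is locked and the key is home in the switch, held turned with a 60 N grip. No verdict was reported.

- **Collar:** I turned it clockwise until the wrist torque rose to about 0.9 N m, which is the stop. The wrist picture after release shows the tab's white line on the locked mark, at about 1.106 rad.
- **Key home:** I pushed it in with a small rock. The finger height was 0.1106 m against the 0.1107 m expected with the shoulder on the bezel. It is pressed down with about 8 N, and the side view shows the shoulder resting on the bezel.
- **Key turned:** The gripper turned about 1.70 rad from the insertion angle. Allowing for 0.15 rad of play, the switch is at about 1.55 rad. I did not measure that angle directly, but the average torque of 0.064 N m matches the spring rather than the stop. One earlier single reading, at 1.65 rad, was low at 0.01 N m.

Two points disagreed slightly. The key sat about 2 mm off the centre of the fingers, so I moved the gripper on a matching arc during the turn. The grip width read 9 to 10 mm on the 10 mm head, which I put down to the pads giving.

I took no final picture of all the bystanders, but no force readings suggested anything was touched on the way.

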